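# Check a dispenser cap on the thread gauge and sort it

### The job

Take the blue twist cap from the yellow mat, fit it on the steel thread gauge and screw it clockwise until it stops. Then unscrew it and stand it upright in the green tray if it turned fully home onto the gauge's seat, or in the red tray if it stuck part way. Do not touch the gauge itself with the gripper, and leave the spare cap on the black mat and everything else where it is.

Things in the scene. Friction and masses are not known exactly. Their poses are not given: they have to be found in the camera images.
- cap_a_grip (a point): blue twist cap, open side down: round skirt 63 mm across, 38 mm high; on it a grip bar 52 mm long (cap's x), 16 wide (y), 34 high, white line on top; 72 mm high in all, 120 g. Point on the axis inside the bar, 58 mm above the underside, 20 above the skirt's shoulder (keep fingertips above it). Two lugs inside lie under the bar's ends, so a half turn makes no difference
- cap_b_grip (a point): a second, look-alike blue twist cap, same sizes and same point. One of the two caps is sound and the other defective (binds on the gauge); nothing outside shows which, and either may be the one on the yellow mat
- gauge_seat (a point): thread gauge, fixed: dark foot 90 mm across, steel pedestal 66 mm across whose flat top, the seat, is 21 mm above the table, and on it a threaded post 49 mm wide, 30 mm high. Point: centre of the seat; z up the post's axis, x towards the entry notches. A sound cap turns home with its underside on the seat; its ceiling then clears the red pin
- gauge_top (a point): centre of the flat top of the gauge's post, 30 mm above the seat. Two opposed entry notches lie along x, shown by white marks on the foot. With the bar in line with the marks (within 0.15 rad, 1.5 mm) the cap's lugs drop in and its underside comes down to 14 mm above the seat, onto the thread; out of line it rides on the post's top, 27 mm above the seat
- gauge: the gauge as a whole, origin at the centre of its underside. From the entry the cap screws down clockwise seen from above, 14 mm in 1.3 rad (10.8 mm per rad, 1 mm play). A sound cap is home after 1.2 to 1.4 rad; a defective one binds after 0.5 to 0.8 rad, underside 7 mm above the seat. Unscrew anticlockwise; it lifts off when the bar is in line with the marks
- collar (a joint): yellow tell-tale collar, 61 mm ring round the post's foot, standing 4 mm out of the seat; value: how far it is pushed in, 0 to 0.004 m. A cap going home pushes it flush against about 2 N; it stays where it is pushed. Shows that the cap went home; not to be pressed by the gripper
- pin (a joint): red tell-tale pin, 16 mm across, standing 2.5 mm out of the middle of the post's top; value: how far it is pushed in, 0 to 0.0025 m. Only a defective cap, as it binds, pushes it in against about 2 N; it stays where it is pushed. Not to be pressed by the gripper
- check_mat_top (a point): centre of the top of the yellow round mat, 84 mm across, 3 mm thick, fixed: the cap to be checked stands here, near its centre
- spare_mat: black round mat, 84 mm across, 3 mm thick, fixed; origin at the centre of its underside. The other cap stands here and stays
- green_tray: green open tray for sound caps, 115 x 115 mm outside, 105 x 105 mm inside, walls 25 mm high, floor 5 mm thick, fixed; origin at the centre of its underside, x and y along its sides
- red_tray: red open tray for defective caps, same size as the green one, fixed; origin at the centre of its underside
- shaker: glass shaker with steel cap, 60 mm across, 130 mm high, origin under its centre: bystander, leave alone
- sauce_jar: amber jar with white cap, 72 mm across, 120 mm high, origin under its centre: bystander, leave alone
- cutter: pizza cutter lying flat, 215 mm long, 24 mm high, origin near its middle: bystander, leave alone
- spatula: spatula lying flat, origin under its middle: bystander, leave alone
- bowl: steel bowl 120 mm across, 50 mm high, origin under its centre: bystander, leave alone
Mind the look-alikes: they are no part of the job. Of the things shaped like the red_tray, the red one is meant.

How it is judged:
By the outcome, as a careful person would: the job done as asked, in the order asked, and still so for the second after the job is handed in, with the robot touching nothing.
It also fails if it takes over 58 s, if anything falls off the work surface, if the arm or the gripper's body presses on something with over 40 N, if the wrist force passes 120 N, or if a joint passes its speed limit or range.

### The arm

A 7-joint arm with a two-finger parallel gripper is mounted at the origin on the work surface. World frame = base frame: x ahead of the robot, y to its left, z up, the work surface at z = 0. Lengths are in mm, angles in degrees, forces in N, time in s.
With the tool pointing down it reaches from about 425 to 1025 mm from the base axis. Payload 3.6 kg.
Tool frame: the origin (TCP) lies midway between the tips of the shut fingers; the grasp point (between the pads) lies 19 mm behind it; z points along the fingers, y is the direction in which the jaws open and shut (so a half turn about z gives the same grasp; the last joint's range is limited). The gripper opens to 85 mm and grips with 20 to 120 N. Pads are 22 mm wide; open, the fingers measure 114 mm over their backs; the gripper's body (76 mm by 85 mm) begins 54 mm behind the grasp point. The pads swing forward as they close: fully open they stand 13 mm farther back than shut.
Start: joints at [68.268, 33.873, 2.773, 92.16, -1.908, 54.013, -1.931], TCP at [204.397, -695.594, 231.302] pointing down, gripper open.
Joint ranges: [-153.93, 153.93], [-27.13, 128.08], [-72.61, 78.16], [10.71, 143.7], [-87.88, 267.88], [4.46, 118.87], [-176.78, 176.78]. Speed limits (degrees/s): [147.25, 147.25, 180, 180, 180, 180, 180].

### API

Orientations are given as a 3x3 rotation matrix whose columns are the frame's x, y, z axes.
In Python, from workcell import arm gives the robot as it stands.
- The arm moves only by the tool apply_moves, never from a script. Its argument "plan" is a list of rows, each an object of numbers: "x", "y", "z": the shift along the tool's x, y, z normalised to -1 to 1, where 1 is 25 cm; "ax", "ay", "az": the turn, a rotation vector about the tool's x, y, z normalised to -1 to 1, where 1 is 45 degrees. In form: [{"x": .., "y": .., "z": .., "ax": .., "ay": .., "az": ..}, ...]. A call has 1 to 20 rows; each row is the pose to reach, as a shift and turn from the pose commanded when the call began, along the tool's axes at that moment; what a row does not reach only later rows make up. A row lasts 1/8 s, in which the tool goes at most 62.5 mm and 10.7 degrees, less where a joint would pass 70% of its speed; a pose out of reach is approached as far as the arm can. A call with a number of a shift or a turn outside -1 to 1 is refused whole. A call with a gripper value outside its range is refused whole. "claw" is the closure, from -1 (fully open) to 1 (shut), set as the call begins (left out, the last holds). The fingers move at their own pace and stop on an object; "newtons" is the grip in N (left out, the last holds). Time passes only in rows, so rows that repeat a pose let the fingers close. It gives the time, the measured TCP pose, the force and the opening at its end, in the units of the state.
- arm.get_state(): the state, without advancing time (a new reading comes with each control period).
- arm.get_image(name): name is "scene" or "top" or "wrist"; returns (picture, depth): 400x640x3 uint8, red, green, blue; 400x640 float32, mm along the optical axis (not along the pixel's ray), 0 where there is no reading.
- arm.calibration(name): a dict with "fx", "fy", "cx", "cy" (pixels), "distortion" ([k1, k2, p1, p2, k3] as OpenCV has them; the pictures are not rectified), "extrinsics" (4x4, takes a point from world to camera coordinates). Camera axes: x right, y up, looking along -z (the intrinsics and any distortion apply to the point x, -y, -z); pixel columns grow to the right and rows downward; lengths in mm; the calibration is good to about 2 mm. A picture is of the moment at which its call begins: read the wrist's pose just before it. calibration takes no time and is no camera call; for the wrist camera it gives the pose at the moment of the call.
- arm.finish_job(): hands the job in, once; it reports no verdict.
The state is a dict: "clock": time; "q": joint angles; "qvel": joint speeds; "joint_efforts": joint torques, N m; "ee_pos": TCP position; "eef_rot": TCP orientation; "wrist_force": force on the tool from outside, world axes, zero at the start; "moment": the same for the moment, N m; "grip_width": opening from 0.0 (shut) to 1.0 (fully open).
Only numpy, scipy, OpenCV 4.12 (cv2) and the standard library are available. Lean on these libraries where they do the work, as an engineer would, in place of code of your own. Each camera call takes 0.05 s, during which the arm holds its last target. There are 200 camera calls.

## Working session

There is one attempt and no reset: what is moved stays moved. The work goes in short steps, Python scripts to look and compute and a tool call to move; the robot and the scene stay as the last step left them, time stands still between calls to the robot, and variables do not carry over. Pictures are saved under pics/ and viewed, about 8 in all and at most 12, crops included, and the job is handed in when it is done.

Besides the shell and the picture viewer there is one more tool, called by a JSON object that holds its "op" and its "data", one argument or row to a line. apply_moves: Moves the arm, as the interface text tells. Its arguments: {"type":"object","properties":{"plan":{"type":"array","items":{"type":"object","properties":{"x":{"type":"number"},"y":{"type":"number"},"z":{"type":"number"},"ax":{"type":"number"},"ay":{"type":"number"},"az":{"type":"number"}}}},"claw":{"type":"number"},"newtons":{"type":"number"}},"required":["plan"]}

```bash
mkdir -p pics
cat > h.py <<'E'
import numpy as np, cv2
from workcell import arm
def snap(n,save=None):
    c=arm.calibration(n); im,d=arm.get_image(n)
    if save: cv2.imwrite('pics/'+save,im[:,:,::-1])
    return im,d,c
def ray(c,uv):
    K=np.array([[c['fx'],0,c['cx']],[0,c['fy'],c['cy']],[0,0,1.]])
    p=cv2.undistortPoints(np.array(uv,float).reshape(-1,1,2),K,np.array(c['distortion'],float)).reshape(-1,2)
    E=np.array(c['extrinsics']); R=E[:3,:3]; t=E[:3,3]
    d=np.c_[p[:,0],-p[:,1],-np.ones(len(p))]
    return -R.T@t, d@R
def onplane(c,uv,z):
    o,d=ray(c,uv); s=(z-o[2])/d[:,2]; return o+d*s[:,None]
E
python3 - <<'E'
from h import *
for n in('top','scene'):
    im,d,c=snap(n,n+'1.png'); E=np.array(c['extrinsics']); print(n,-E[:3,:3].T@E[:3,3],c['fx'],c['distortion'])
s=arm.get_state();print(s['clock'],s['ee_pos'],np.round(s['eef_rot'],3))
E
```

```text
top [ 4.60502798e+02 -4.25635924e-01  9.39742826e+02] 365.1877639607865 [-0.03464057  0.          0.          0.          0.        ]
scene [1167.87295006  722.74634041  871.454521  ] 389.88707162898334 [-0.01463405  0.          0.          0.          0.        ]
0.1 [ 204.20827764 -694.86986834  230.25632954] [[ 0.959  0.282 -0.001]
 [ 0.282 -0.959  0.002]
 [-0.    -0.002 -1.   ]]
```

View pics/top1.png

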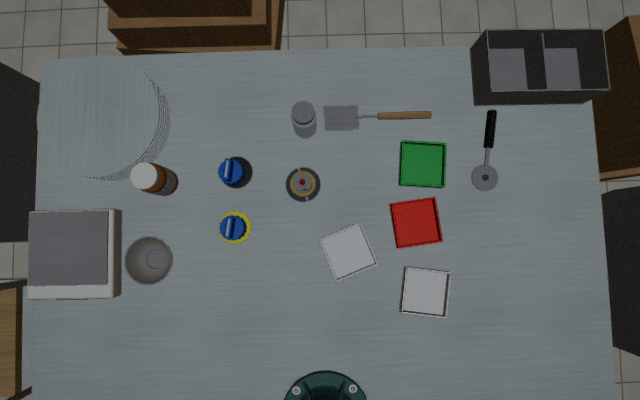

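View pics/scene1.png

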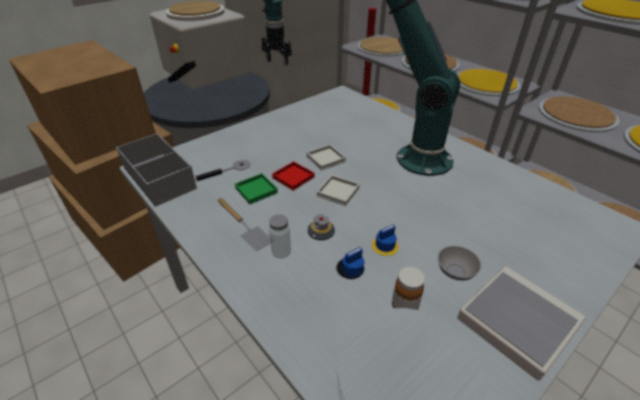

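The top view shows the target cap at (235,227) on the yellow mat, the spare at (232,172), the gauge at (303,183), the green tray at (423,163) and the red tray at (416,222). I'll measure these next.

Run:
```python
from h import *
im=cv2.imread('pics/top1.png'); c=arm.calibration('top'); hsv=cv2.cvtColor(im,cv2.COLOR_BGR2HSV)
def box(m,x0,y0,x1,y1):
    k=np.zeros_like(m);k[y0:y1,x0:x1]=m[y0:y1,x0:x1];return k
def cen(m): 
    v,u=np.nonzero(m); return np.array([[u.mean(),v.mean()]]),len(u)
for n,lo,hi,b,z in [('green',(50,120,60),(75,255,255),(380,120,460,205),15),('redtray',(0,150,80),(8,255,255),(380,190,450,255),15),('pin',(0,120,80),(10,255,255),(285,165,322,200),53),('yellow',(22,120,80),(35,255,255),(210,200,260,250),3),('blue',(100,120,40),(125,255,255),(210,200,260,250),40),('blueB',(100,120,40),(125,255,255),(210,150,260,195),40)]:
    m=box(cv2.inRange(hsv,lo,hi),*b); uv,k=cen(m); print(n,k,uv.round(1),onplane(c,uv,z).round(1))
    if n in('green','redtray','yellow'):
        cn=np.vstack([q for q in cv2.findContours(m,0,2)[0]]); h=cv2.convexHull(cn).reshape(-1,2)
        P=onplane(c,h,25 if n!='yellow' else 3)[:,:2]; print('   rect',cv2.minAreaRect(P.astype(np.float32)), cv2.minEnclosingCircle(P.astype(np.float32)))
# white line
g=im.min(2)
for b in[(210,200,260,250),(210,150,260,195)]:
    m=box(((g>110)).astype(np.uint8),*b)&(hsv[:,:,1]<110)
    v,u=np.nonzero(m); P=onplane(c,np.c_[u,v],75)[:,:2] if len(u) else None
    if P is not None: 
        l=cv2.fitLine(P.astype(np.float32),2,0,.01,.01).ravel(); print('line',len(u),P.mean(0),l,np.degrees(np.arctan2(l[1],l[0])))
a=cv2.resize(im[155:255,205:330],None,fx=6,fy=6,interpolation=cv2.INTER_CUBIC); cv2.imwrite('pics/crop.png',a)
```

```text
green 1827 [[422. 164.]] [[ 623.1 -270.1   15. ]]
   rect ((622.9989624023438, -269.8884582519531), (113.99533081054688, 114.18254852294922), 84.692138671875) ((623.3134155273438, -269.7279968261719), 78.45389556884766)
redtray 1938 [[415.4 222.3]] [[ 473.9 -245.5   15. ]]
   rect ((474.2149658203125, -245.29991149902344), (112.90769958496094, 114.03491973876953), 6.705982208251953) ((474.46832275390625, -245.1331787109375), 78.18643188476562)
pin 20 [[301.6 181.6]] [[581.1  38.7  53. ]]
yellow 247 [[239.2 226.1]] [[477.7 203.8   3. ]]
   rect ((476.0350646972656, 214.60018920898438), (77.08252716064453, 81.9059829711914), 89.49060821533203) ((476.09063720703125, 216.541259765625), 41.03127670288086)
blue 432 [[232.7 227.5]] [[474.3 211.7  40. ]]
blueB 461 [[231.2 171.6]] [[613.3 214.2  40. ]]
line 1381 [478.80293564 201.30057089] [  0.55648357   0.83085865 478.80295    201.30057   ] 56.18704
line 1260 [607.40037397 200.2270482 ] [1.7447019e-02 9.9984777e-01 6.0740039e+02 2.0022705e+02] 89.000305
```

View pics/crop.png

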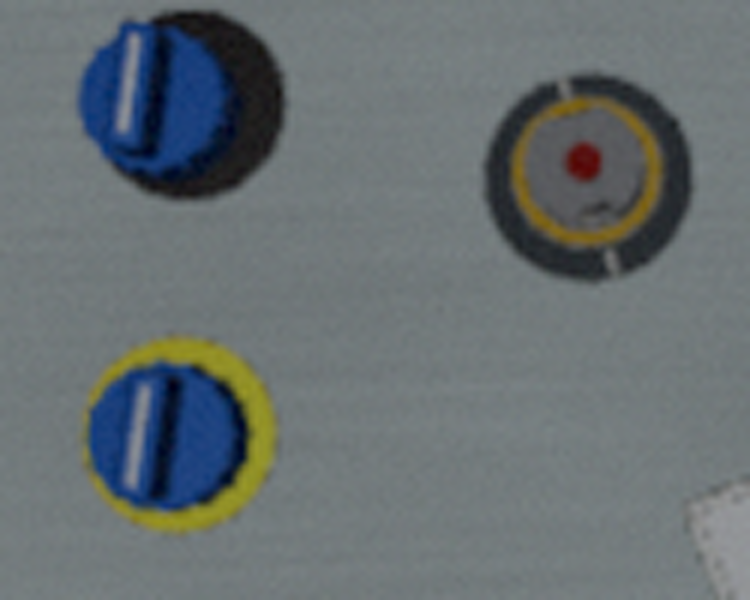

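The crop shows the target cap's white line running from (145,383) to (132,487), about -7° in the world. The gauge marks are at (565,88) and (614,263), about +15°. The pin is at (583,161) and the collar is standing proud.

```bash
cat >> h.py <<'E'
def rot(phi):
    a=np.radians(phi); x=np.array([np.cos(a),np.sin(a),0]); z=np.array([0,0,-1.]); return np.c_[x,np.cross(z,x),z]
def go(targets,start=None):
    """targets: (x,y,z,phi) of TCP; chained from start or the measured pose; prints row numbers"""
    from scipy.spatial.transform import Rotation as Ro
    s=arm.get_state(); p=np.array(s['ee_pos']); R=np.array(s['eef_rot'])
    if start is not None: p=np.array(start[:3],float); R=rot(start[3])
    for t in targets:
        T=rot(t[3]); d=R.T@(np.array(t[:3])-p)/250; r=Ro.from_matrix(R.T@T).as_rotvec(degrees=True)/45
        print(t,'xyz',d.round(4),'a',r.round(4)); 
        p=np.array(t[:3],float);R=T
def st():
    s=arm.get_state(); R=np.array(s['eef_rot']); print(round(s['clock'],2),np.round(s['ee_pos'],1),'phi',round(np.degrees(np.arctan2(R[1,0],R[0,0])),2),'z',R[:,2].round(4),'F',np.round(s['wrist_force'],1),'M',np.round(s['moment'],2),'g',round(s['grip_width'],3),'q',np.round(s['q'],1))
E
python3 - <<'E'
from h import *
st()
c=arm.calibration('wrist');E=np.array(c['extrinsics']);s=arm.get_state();R=np.array(s['eef_rot'])
print('cam in tool',R.T@(-E[:3,:3].T@E[:3,3]-s['ee_pos']),'look',R.T@(-E[2,:3]),'up',R.T@E[1,:3],c['fx'])
c=arm.calibration('top')
P=lambda x,y:(205+x/6,155+y/6)
a=onplane(c,[P(145,383),P(132,487)],75)
print(a,a.mean(0),np.degrees(np.arctan2(*(a[0]-a[1])[1::-1])))
a=onplane(c,[P(565,88),P(614,263)],8);print(a,a.mean(0),np.degrees(np.arctan2(*(a[0]-a[1])[1::-1])))
go([(330,-480,240,55),(430,-250,240,95),(470,-10,240,135),(470,150,240,173)])
E
```

```text
0.1 [ 204.2 -694.9  230.3] phi 16.38 z [-7.0e-04  1.9e-03 -1.0e+00] F [-0.   0.6 -0.4] M [ 0.01  0.02 -0.03] g 0.999 q [68.3 33.9  2.8 92.2 -1.9 54.  -1.9]
cam in tool [  72.81526264   -0.54497382 -142.66761225] look [-2.82854303e-01  5.69817077e-04  9.59162718e-01] up [9.59162736e-01 7.29254475e-04 2.82853875e-01] 321.81879243533564
[[494.37236937 211.68907958  75.        ]
 [453.61715499 217.26037421  75.        ]] [473.99476218 214.4747269   75.        ] -7.784163982262992
[[618.40882829  46.31542653   8.        ]
 [542.34547015  27.28645394   8.        ]] [580.37714922  36.80094024   8.        ] 14.045553824183218
(330, -480, 240, 55) xyz [ 0.7251 -0.6828 -0.0377] a [-2.500e-03 -7.000e-04 -8.582e-01]
(430, -250, 240, 95) xyz [ 0.9831 -0.2     0.    ] a [ 0.      0.     -0.8889]
(470, -10, 240, 135) xyz [0.9424 0.2431 0.    ] a [ 0.      0.     -0.8889]
(470, 150, 240, 173) xyz [0.4525 0.4525 0.    ] a [ 0.      0.     -0.8444]
```

{"op": "apply_moves", "data": {
  "claw": -1,
  "plan": [
    {"x":0.725,"y":-0.683,"z":-0.038,"ax":-0.0025,"az":-0.858},
    {"x":0.725,"y":-0.683,"z":-0.038,"ax":-0.0025,"az":-0.858},
    {"x":0.725,"y":-0.683,"z":-0.038,"ax":-0.0025,"az":-0.858},
    {"x":0.725,"y":-0.683,"z":-0.038,"ax":-0.0025,"az":-0.858},
    {"x":0.725,"y":-0.683,"z":-0.038,"ax":-0.0025,"az":-0.858}
  ]
}}

```text
validation failed for argument at $.pl...
```

{"op": "apply_moves", "data": {
  "plan": [
    {"x":0.983,"y":-0.2,"az":-0.889},
    {"x":0.983,"y":-0.2,"az":-0.889},
    {"x":0.983,"y":-0.2,"az":-0.889},
    {"x":0.983,"y":-0.2,"az":-0.889},
    {"x":0.983,"y":-0.2,"az":-0.889}
  ]
}}

```text
validation failed for argument at $.pl...
```

{"op": "apply_moves", "data": {
  "plan": [
    {"x":0.942,"y":0.243,"az":-0.889},
    {"x":0.942,"y":0.243,"az":-0.889},
    {"x":0.942,"y":0.243,"az":-0.889},
    {"x":0.942,"y":0.243,"az":-0.889},
    {"x":0.942,"y":0.243,"az":-0.889}
  ]
}}

```text
validation failed for argument at $.pl...
```

Run:
```python
from h import *
st(); go([(475,214,240,173)])
```

```text
0.1 [ 204.2 -694.9  230.3] phi 16.38 z [-7.0e-04  1.9e-03 -1.0e+00] F [-0.   0.6 -0.4] M [ 0.01  0.02 -0.03] g 0.999 q [68.3 33.9  2.8 92.2 -1.9 54.  -1.9]
(475, 214, 240, 173) xyz [ 2.0645 -3.1825 -0.0328] a [-9.0000e-04 -3.5000e-03 -3.4804e+00]
```

{"op": "apply_moves", "data": {
  "claw": -1,
  "newtons": 60,
  "plan": [
    {"x":0.725,"y":-0.683,"z":-0.038,"ax":0,"ay":0,"az":-0.858},
    {"x":0.725,"y":-0.683,"z":-0.038,"ax":0,"ay":0,"az":-0.858},
    {"x":0.725,"y":-0.683,"z":-0.038,"ax":0,"ay":0,"az":-0.858},
    {"x":0.725,"y":-0.683,"z":-0.038,"ax":0,"ay":0,"az":-0.858},
    {"x":0.725,"y":-0.683,"z":-0.038,"ax":0,"ay":0,"az":-0.858}
  ]
}}

```text
clock: 0.72
ee_pos: [334.1, -474.7, 240.8]
eef_rot: [[0.565, 0.825, 0.001], [0.825, -0.565, 0.004], [0.004, -0.001, -1.0]]
wrist_force: [-1.2, -1.5, 0.4]
grip_width: 1.001
```

{"op": "apply_moves", "data": {
  "plan": [
    {"x":0.983,"y":-0.2,"z":0,"ax":0,"ay":0,"az":-0.889},
    {"x":0.983,"y":-0.2,"z":0,"ax":0,"ay":0,"az":-0.889},
    {"x":0.983,"y":-0.2,"z":0,"ax":0,"ay":0,"az":-0.889},
    {"x":0.983,"y":-0.2,"z":0,"ax":0,"ay":0,"az":-0.889}
  ]
}}

```text
clock: 1.23
ee_pos: [430.1, -251.0, 240.7]
eef_rot: [[-0.089, 0.996, 0.0], [0.996, 0.089, -0.001], [-0.001, 0.0, -1.0]]
wrist_force: [1.4, -0.3, -0.4]
grip_width: 0.999
```

{"op": "apply_moves", "data": {
  "plan": [
    {"x":0.942,"y":0.243,"z":0,"ax":0,"ay":0,"az":-0.889},
    {"x":0.942,"y":0.243,"z":0,"ax":0,"ay":0,"az":-0.889},
    {"x":0.942,"y":0.243,"z":0,"ax":0,"ay":0,"az":-0.889},
    {"x":0.942,"y":0.243,"z":0,"ax":0,"ay":0,"az":-0.889},
    {"x":0.942,"y":0.243,"z":0,"ax":0,"ay":0,"az":-0.889}
  ]
}}

```text
clock: 1.85
ee_pos: [471.1, -7.4, 241.2]
eef_rot: [[-0.712, 0.702, 0.002], [0.702, 0.712, 0.002], [0.0, 0.003, -1.0]]
wrist_force: [0.1, 0.0, 0.3]
grip_width: 1.0
```

Run:
```python
from h import *
st(); go([(475,214,240,173)])
```

```text
1.85 [471.1  -7.4 241.2] phi 135.42 z [ 0.0019  0.0023 -1.    ] F [0.1 0.  0.3] M [-0.06  0.03 -0.04] g 1.0 q [ 25.4  18.  -36.8 122.4  15.3  44.   24.3]
(475, 214, 240, 173) xyz [0.6106 0.6417 0.0071] a [ 0.0038  0.0009 -0.8351]
```

{"op": "apply_moves", "data": {
  "plan": [
    {"x":0.61,"y":0.64,"z":0.007,"ax":0.004,"ay":0,"az":-0.835},
    {"x":0.61,"y":0.64,"z":0.007,"ax":0.004,"ay":0,"az":-0.835},
    {"x":0.61,"y":0.64,"z":0.007,"ax":0.004,"ay":0,"az":-0.835},
    {"x":0.61,"y":0.64,"z":0.007,"ax":0.004,"ay":0,"az":-0.835},
    {"x":0.61,"y":0.64,"z":0.007,"ax":0.004,"ay":0,"az":-0.835},
    {"x":0.61,"y":0.64,"z":0.007,"ax":0.004,"ay":0,"az":-0.835}
  ]
}}

```text
clock: 2.6
ee_pos: [475.7, 206.8, 238.3]
eef_rot: [[-0.991, 0.133, -0.003], [0.133, 0.991, -0.005], [0.002, -0.005, -1.0]]
wrist_force: [-1.1, -0.9, -0.6]
grip_width: 1.001
```

Run:
```python
from h import *
st(); snap('wrist','w1.png'); st()
```

```text
2.6 [475.7 206.8 238.3] phi 172.33 z [-0.0026 -0.0052 -1.    ] F [-1.1 -0.9 -0.6] M [-0.04 -0.03 -0.03] g 1.001 q [  6.8  24.5 -46.4 116.6  23.7  48.8  29.1]
2.65 [475.7 206.5 238.3] phi 172.3 z [-0.0025 -0.0052 -1.    ] F [ 0.5 -0.4 -0. ] M [ 0.01  0.07 -0.02] g 1.002 q [  6.8  24.4 -46.4 116.7  23.7  48.8  29.1]
```

View pics/w1.png

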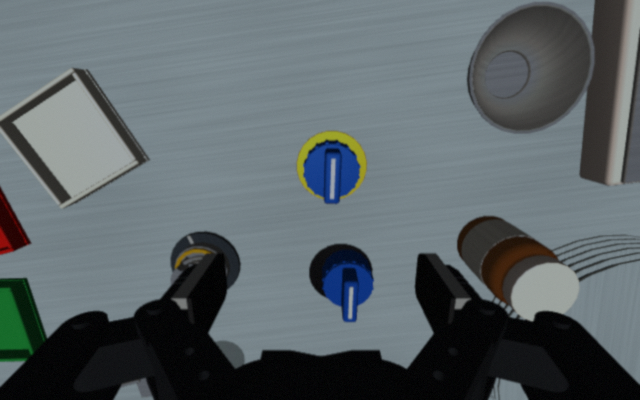

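The wrist view shows the target cap's bar at about (332,173) on the yellow mat, with its line running vertically. The spare cap is at (347,285) and the gauge at (203,262), partly hidden by a finger.

```bash
cat >> h.py <<'E'
def whiteline(im,c,b,z,bgr=False):
    h=cv2.cvtColor(im,cv2.COLOR_BGR2HSV if bgr else cv2.COLOR_RGB2HSV); m=((im.min(2)>120)&(h[:,:,1]<90)).astype(np.uint8)
    x0,y0,x1,y1=b; k=np.zeros_like(m);k[y0:y1,x0:x1]=m[y0:y1,x0:x1]
    n,l,s,ce=cv2.connectedComponentsWithStats(k)
    i=1+np.argmax(s[1:,4]); v,u=np.nonzero(l==i); P=onplane(c,np.c_[u,v],z)[:,:2]
    r=cv2.minAreaRect(P.astype(np.float32)); f=cv2.fitLine(P.astype(np.float32),2,0,.01,.01).ravel()
    print('line n',len(u),'uv',u.mean().round(1),v.mean().round(1),'ctr',r[0],'size',r[1],'ang',np.degrees(np.arctan2(f[1],f[0])))
E
python3 - <<'E'
from h import *
c=arm.calibration('wrist'); im=cv2.imread('pics/w1.png')
whiteline(im,c,(318,150,348,205),75,True)
hsv=cv2.cvtColor(im,cv2.COLOR_BGR2HSV); m=cv2.inRange(hsv,(22,120,80),(35,255,255)); m[:,:280]=0;m[:,390:]=0;m[220:]=0
h=cv2.findNonZero(m); P=onplane(c,h.reshape(-1,2),3)[:,:2]; print('mat',cv2.minEnclosingCircle(P.astype(np.float32)))
E
```

```text
line n 136 uv 332.2 178.0 ctr (475.492919921875, 217.6510467529297) size (3.313528060913086, 38.888099670410156) ang -9.15366
mat ((476.4025573730469, 218.5199737548828), 41.35240936279297)
```

Run:
```python
from h import *
st(); go([(475.3,217,110,171)])
```

```text
2.65 [475.7 206.5 238.3] phi 172.3 z [-0.0025 -0.0052 -1.    ] F [ 0.5 -0.4 -0. ] M [ 0.01  0.07 -0.02] g 1.002 q [  6.8  24.4 -46.4 116.7  23.7  48.8  29.1]
(475.3, 217, 110, 171) xyz [0.0063 0.0443 0.5132] a [-0.007  -0.0022  0.0289]
```

{"op": "apply_moves", "data": {
  "plan": [
    {"x":0.006,"y":0.044,"z":0.513,"ax":-0.007,"ay":-0.002,"az":0.029},
    {"x":0.006,"y":0.044,"z":0.513,"ax":-0.007,"ay":-0.002,"az":0.029},
    {"x":0.006,"y":0.044,"z":0.513,"ax":-0.007,"ay":-0.002,"az":0.029},
    {"x":0.006,"y":0.044,"z":0.513,"ax":-0.007,"ay":-0.002,"az":0.029}
  ]
}}

```text
clock: 3.15
ee_pos: [475.8, 219.6, 111.8]
eef_rot: [[-0.988, 0.153, 0.002], [0.153, 0.988, 0.002], [-0.002, 0.003, -1.0]]
wrist_force: [0.0, 0.3, -0.4]
grip_width: 0.998
```

Run:
```python
from h import *
st(); im,d,c=snap('wrist','w2.png'); st()
h=cv2.cvtColor(im,cv2.COLOR_RGB2HSV); m=cv2.inRange(h,(100,120,40),(125,255,255)); n,l,s,ce=cv2.connectedComponentsWithStats(m); print(s[1:][s[1:,4]>300])
go([(475.3,217,44,171)])
```

```text
3.15 [475.8 219.6 111.8] phi 171.17 z [ 0.002   0.0023 -1.    ] F [ 0.   0.3 -0.4] M [0.   0.03 0.05] g 0.998 q [ -2.7  34.3 -36.9 122.   36.3  34.7  15.6]
3.2 [476.5 220.2 112.7] phi 171.18 z [ 0.004   0.0035 -1.    ] F [-0.  -0.7  0.2] M [ 0.03 -0.02  0.06] g 1.001 q [ -2.7  34.2 -36.9 122.   36.4  34.7  15.5]
[[ 274  163   87  102 5447]
 [ 313  333   68   24  875]]
(475.3, 217, 44, 171) xyz [ 0.0036 -0.0145  0.2747] a [0.0052 0.0043 0.004 ]
```

View pics/w2.png

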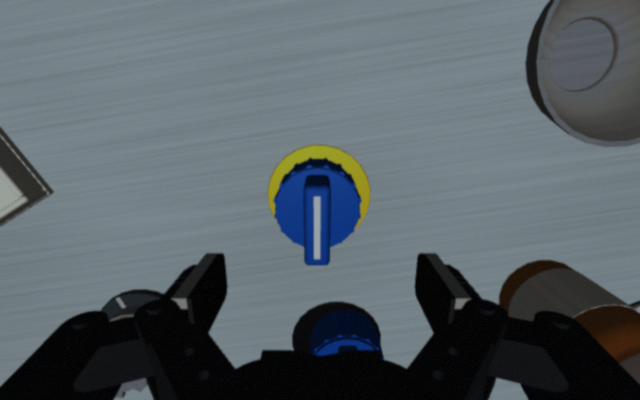

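The wrist view shows the white line from (318,196) to (317,260), almost centred between the fingers. I'll measure it once more from here.

Run:
```python
from h import *
c=arm.calibration('wrist'); im=cv2.imread('pics/w2.png')
whiteline(im,c,(305,180,330,270),75,True); st()
```

```text
line n 370 uv 316.5 227.3 ctr (476.5540466308594, 218.4951934814453) size (3.0895278453826904, 39.322261810302734) ang -9.0593605
3.2 [476.5 220.2 112.7] phi 171.18 z [ 0.004   0.0035 -1.    ] F [-0.  -0.7  0.2] M [ 0.03 -0.02  0.06] g 1.001 q [ -2.7  34.2 -36.9 122.   36.4  34.7  15.5]
```

{"op": "apply_moves", "data": {
  "plan": [
    {"x":0,"y":-0.008,"z":0.18,"ax":0.005,"ay":0.004,"az":0.003},
    {"x":0,"y":-0.008,"z":0.272,"ax":0.005,"ay":0.004,"az":0.003},
    {"x":0,"y":-0.008,"z":0.272,"ax":0.005,"ay":0.004,"az":0.003},
    {"x":0,"y":-0.008,"z":0.272,"ax":0.005,"ay":0.004,"az":0.003}
  ]
}}

```text
clock: 3.7
ee_pos: [476.3, 219.1, 44.8]
eef_rot: [[-0.988, 0.155, 0.001], [0.155, 0.988, 0.001], [-0.001, 0.001, -1.0]]
wrist_force: [-0.4, -0.2, -0.1]
grip_width: 0.997
```

Run:
```python
from h import *
st()
```

```text
3.7 [476.3 219.1  44.8] phi 171.1 z [ 7.e-04  8.e-04 -1.e+00] F [-0.4 -0.2 -0.1] M [-0.02  0.02 -0.  ] g 0.997 q [ -8.   39.8 -29.9 123.6  43.9  27.4   8.8]
```

{"op": "apply_moves", "data": {
  "claw": 1,
  "newtons": 80,
  "plan": [
    {"x":0,"y":0,"z":0,"ax":0,"ay":0,"az":0},
    {"x":0,"y":0,"z":0,"ax":0,"ay":0,"az":0},
    {"x":0,"y":0,"z":0,"ax":0,"ay":0,"az":0},
    {"x":0,"y":0,"z":0,"ax":0,"ay":0,"az":0},
    {"x":0,"y":0,"z":0,"ax":0,"ay":0,"az":0},
    {"x":0,"y":0,"z":0,"ax":0,"ay":0,"az":0},
    {"x":0,"y":0,"z":0,"ax":0,"ay":0,"az":0},
    {"x":0,"y":0,"z":0,"ax":0,"ay":0,"az":0}
  ]
}}

```text
clock: 4.7
ee_pos: [474.8, 218.3, 42.9]
eef_rot: [[-0.988, 0.154, -0.003], [0.154, 0.988, -0.001], [0.002, -0.002, -1.0]]
wrist_force: [-1.0, -1.2, 5.1]
grip_width: 0.173
```

Run:
```python
from h import *
st(); go([(476,218.5,200,171),(460,50,200,180),(500,38,200,194)])
```

```text
4.7 [474.8 218.3  42.9] phi 171.13 z [-0.0026 -0.0013 -1.    ] F [-1.  -1.2  5.1] M [-0.15  0.09 -0.05] g 0.173 q [ -8.   40.  -29.8 123.7  44.   27.3   8.8]
(476, 218.5, 200, 171) xyz [-3.200e-03  6.000e-04 -6.284e-01] a [-0.0021 -0.0031  0.0029]
(460, 50, 200, 180) xyz [-0.0422 -0.6757  0.    ] a [ 0.   0.  -0.2]
(500, 38, 200, 194) xyz [-0.16  -0.048  0.   ] a [ 0.      0.     -0.3111]
```

{"op": "apply_moves", "data": {
  "plan": [
    {"x":0,"y":0,"z":-0.2,"ax":0,"ay":0,"az":0},
    {"x":0,"y":0,"z":-0.4,"ax":0,"ay":0,"az":0},
    {"x":0,"y":0,"z":-0.63,"ax":-0.002,"ay":-0.003,"az":0},
    {"x":0,"y":0,"z":-0.63,"ax":-0.002,"ay":-0.003,"az":0}
  ]
}}

```text
clock: 5.2
ee_pos: [477.5, 220.7, 203.8]
eef_rot: [[-0.988, 0.154, 0.007], [0.154, 0.988, 0.005], [-0.007, 0.006, -1.0]]
wrist_force: [-0.2, -0.0, -1.2]
grip_width: 0.176
```

Run:
```python
from h import *
st(); go([(650,38,200,194)])
```

```text
5.2 [477.5 220.7 203.8] phi 171.12 z [ 0.0075  0.0047 -1.    ] F [-0.2 -0.  -1.2] M [-0.02 -0.01  0.02] g 0.176 q [  3.8  27.3 -44.7 118.1  27.5  44.6  23.4]
(650, 38, 200, 194) xyz [-0.7944 -0.6155  0.0171] a [ 0.0056  0.0099 -0.5084]
```

{"op": "apply_moves", "data": {
  "plan": [
    {"x":-0.794,"y":-0.616,"z":0,"ax":0.003,"ay":0.005,"az":-0.508},
    {"x":-0.794,"y":-0.616,"z":0,"ax":0.003,"ay":0.005,"az":-0.508},
    {"x":-0.794,"y":-0.616,"z":0,"ax":0.003,"ay":0.005,"az":-0.508},
    {"x":-0.794,"y":-0.616,"z":0,"ax":0.003,"ay":0.005,"az":-0.508},
    {"x":-0.794,"y":-0.616,"z":0,"ax":0.003,"ay":0.005,"az":-0.508},
    {"x":-0.794,"y":-0.616,"z":0,"ax":0.003,"ay":0.005,"az":-0.508},
    {"x":-0.794,"y":-0.616,"z":0,"ax":0.003,"ay":0.005,"az":-0.508}
  ]
}}

```text
clock: 6.08
ee_pos: [645.9, 37.9, 199.5]
eef_rot: [[-0.969, -0.245, -0.006], [-0.245, 0.969, -0.002], [0.006, -0.0, -1.0]]
wrist_force: [0.4, 0.3, -1.9]
grip_width: 0.177
```

Run:
```python
from h import *
st(); snap('wrist','w3.png'); st()
```

```text
6.08 [645.9  37.9 199.5] phi -165.8 z [-0.0059 -0.0017 -1.    ] F [ 0.4  0.3 -1.9] M [ 0.06 -0.03 -0.03] g 0.177 q [ 24.1  38.1 -48.  102.6  33.8  55.3  66.1]
6.12 [646.1  37.9 199.8] phi -165.79 z [-0.0052 -0.0019 -1.    ] F [-0.3  0.6 -1.5] M [ 0.05 -0.05  0.02] g 0.174 q [ 24.1  38.  -48.  102.5  33.9  55.3  66.1]
```

View pics/w3.png

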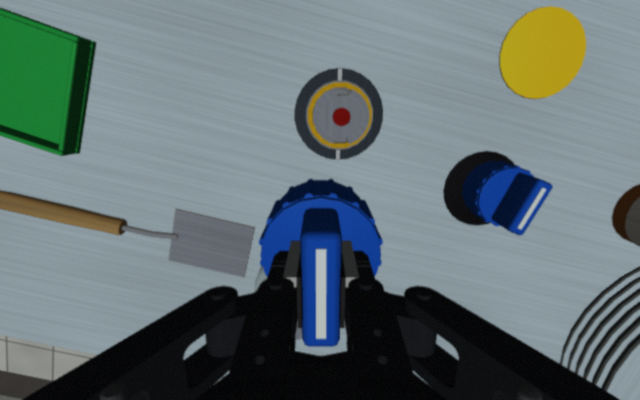

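The wrist view shows the gauge with its pin at (342,116) and marks at (339,73) and (338,155). The held cap's white line is centred at about (321,293).

```bash
cat > m.py <<'E'
from h import *
def meas(im,c,s,bl=(310,240,332,345),top=(325,60,355,84),bot=(325,146,355,165),pb=(325,100,360,135),zf=8):
    tz=s['ee_pos'][2]; whiteline(im,c,bl,tz+32)
    h=cv2.cvtColor(im,cv2.COLOR_RGB2HSV)
    def cen(m,b):
        x0,y0,x1,y1=b; v,u=np.nonzero(m[y0:y1,x0:x1]); return [u.mean()+x0,v.mean()+y0],len(u)
    red=cv2.inRange(h,(0,120,60),(10,255,255))|cv2.inRange(h,(170,120,60),(180,255,255))
    p,n=cen(red,pb); print('pin',p,n,onplane(c,[p],53.5))
    w=(im.min(2)>140)&(h[:,:,1]<60)
    a,na=cen(w,top);b,nb=cen(w,bot); print(a,na,b,nb); P=onplane(c,[a,b],zf); d=P[1]-P[0]; print('marks',P,P.mean(0),'ang',np.degrees(np.arctan2(d[1],d[0])))
    y=cv2.inRange(h,(15,110,80),(33,255,255)); x0,y0,x1,y1=pb; k=np.zeros_like(y); k[y0-30:y1+30,x0-30:x1+30]=y[y0-30:y1+30,x0-30:x1+30]
    q=onplane(c,cv2.findNonZero(k).reshape(-1,2),25)[:,:2]; print('collar',cv2.minEnclosingCircle(q.astype(np.float32)))
E
python3 - <<'E'
from m import *
c=arm.calibration('wrist'); im=cv2.imread('pics/w3.png')[:,:,::-1].copy(); s=arm.get_state(); st()
meas(im,c,s)
E
```

```text
6.12 [646.1  37.9 199.8] phi -165.79 z [-0.0052 -0.0019 -1.    ] F [-0.3  0.6 -1.5] M [ 0.05 -0.05  0.02] g 0.174 q [ 24.1  38.  -48.  102.5  33.9  55.3  66.1]
line n 897 uv 320.5 293.5 ctr (647.2069702148438, 38.54617691040039) size (39.97300338745117, 3.7003462314605713) ang 14.157738
pin [np.float64(341.0337552742616), np.float64(116.41350210970464)] 237 [[582.01112395  40.2711425   53.5       ]]
[np.float64(338.48), np.float64(70.4)] 25 [np.float64(340.05405405405406), np.float64(161.06756756756758)] 74
marks [[541.44930227  29.51154924   8.        ]
 [626.76287711  54.16718551   8.        ]] [584.10608969  41.83936738   8.        ] ang 16.119302025613308
collar ((582.138916015625, 40.347862243652344), 30.933238983154297)
```

Run:
```python
from m import *
c=arm.calibration('wrist'); im=cv2.imread('pics/w3.png')[:,:,::-1].copy()
m=((im.min(2)>130)).astype(np.uint8); k=np.zeros_like(m);k[60:160,330:348]=m[60:160,330:348]
n,l,s,ce=cv2.connectedComponentsWithStats(k)
for i in range(1,n):
    if s[i,4]>6: print(s[i],ce[i])
st()
P=onplane(c,[(339.5,73),(338,154.5)],8);d=P[1]-P[0];print(P,P.mean(0),np.degrees(np.arctan2(d[1],d[0])))
```

```text
[330  60  18   8 132] [338.31060606  63.18181818]
[338  69   4  11  29] [339.65517241  73.72413793]
[336 150   3  10  20] [337.4  154.95]
6.12 [646.1  37.9 199.8] phi -165.79 z [-0.0052 -0.0019 -1.    ] F [-0.3  0.6 -1.5] M [ 0.05 -0.05  0.02] g 0.174 q [ 24.1  38.  -48.  102.5  33.9  55.3  66.1]
[[543.49231354  31.08930103   8.        ]
 [620.63538869  50.29282959   8.        ]] [582.06385111  40.69106531   8.        ] 13.978740555526244
```

Run:
```python
from h import *
go([(581,39.9,105,194)])
```

```text
(581, 39.9, 105, 194) xyz [0.2485 0.072  0.3806] a [-0.0007 -0.007   0.0046]
```

{"op": "apply_moves", "data": {
  "plan": [
    {"x":0.2485,"y":0.072,"z":0,"ax":0,"ay":-0.006,"az":0.005},
    {"x":0.2485,"y":0.072,"z":0.2,"ax":0,"ay":-0.006,"az":0.005},
    {"x":0.2485,"y":0.072,"z":0.38,"ax":0,"ay":-0.006,"az":0.005},
    {"x":0.2485,"y":0.072,"z":0.38,"ax":0,"ay":-0.006,"az":0.005},
    {"x":0.2485,"y":0.072,"z":0.38,"ax":0,"ay":-0.006,"az":0.005}
  ]
}}

```text
clock: 6.75
ee_pos: [583.4, 39.5, 106.9]
eef_rot: [[-0.971, -0.24, 0.003], [-0.24, 0.971, -0.0], [-0.003, -0.001, -1.0]]
wrist_force: [-0.1, 0.7, -1.3]
grip_width: 0.176
```

Run:
```python
from h import *
st(); im,d,c=snap('wrist','w4.png');st(); s=arm.get_state(); whiteline(im,c,(308,240,334,350),s['ee_pos'][2]+32)
go([(581,39.9,80,194)])
```

```text
6.75 [583.4  39.5 106.9] phi -166.14 z [ 2.7e-03 -1.0e-04 -1.0e+00] F [-0.1  0.7 -1.3] M [ 0.1  -0.08 -0.01] g 0.176 q [ 21.5  40.1 -43.  114.4  41.3  41.8  56.7]
6.8 [584.   39.4 107.4] phi -166.17 z [ 4.e-03 -1.e-04 -1.e+00] F [ 0.2  0.2 -1.8] M [-0.04 -0.03 -0.06] g 0.174 q [ 21.5  40.  -43.  114.3  41.3  41.8  56.6]
line n 897 uv 320.5 293.5 ctr (583.9287719726562, 40.01295852661133) size (39.99603271484375, 3.688201427459717) ang 13.807536
(581, 39.9, 80, 194) xyz [0.0116 0.0051 0.1097] a [-0.0013  0.005  -0.0038]
```

{"op": "apply_moves", "data": {
  "plan": [
    {"x":0.008,"y":0.003,"z":0.05,"ax":0,"ay":0.004,"az":-0.003},
    {"x":0.008,"y":0.003,"z":0.05,"ax":0,"ay":0.004,"az":-0.003},
    {"x":0.008,"y":0.003,"z":0.05,"ax":0,"ay":0.004,"az":-0.003},
    {"x":0.008,"y":0.003,"z":0.05,"ax":0,"ay":0.004,"az":-0.003}
  ]
}}

```text
clock: 7.3
ee_pos: [580.7, 38.2, 93.2]
eef_rot: [[-0.971, -0.24, -0.002], [-0.24, 0.971, -0.002], [0.002, -0.001, -1.0]]
wrist_force: [-0.0, 0.2, -1.6]
grip_width: 0.173
```

Run:
```python
from h import *
for i in range(3):
    st(); im,d,c=snap('wrist'); s=arm.get_state(); whiteline(im,c,(308,240,334,350),s['ee_pos'][2]+32)
st(); go([(581.3,39.9,80,194)])
```

```text
7.3 [580.7  38.2  93.2] phi -166.11 z [-0.0019 -0.0018 -1.    ] F [-0.   0.2 -1.6] M [ 0.04 -0.02 -0.  ] g 0.173 q [ 20.8  41.  -42.  114.9  42.5  40.7  55.7]
line n 897 uv 320.5 293.5 ctr (581.6690063476562, 38.928462982177734) size (40.06338119506836, 3.7031900882720947) ang 13.8444
7.35 [580.7  38.3  93.1] phi -166.11 z [-0.002  -0.0018 -1.    ] F [-0.5 -0.2 -1.5] M [0.02 0.   0.03] g 0.176 q [ 20.8  41.  -42.  114.9  42.5  40.7  55.7]
line n 896 uv 320.5 293.5 ctr (581.656005859375, 38.92757034301758) size (40.06581497192383, 3.7034831047058105) ang 13.860545
7.4 [580.6  38.3  93.1] phi -166.1 z [-0.0021 -0.0018 -1.    ] F [ 0.5  0.3 -1.6] M [-0.01 -0.03  0.02] g 0.176 q [ 20.8  41.  -42.  114.9  42.5  40.7  55.7]
line n 897 uv 320.5 293.5 ctr (581.6232299804688, 38.9219970703125) size (40.063140869140625, 3.703371286392212) ang 13.845776
7.45 [580.6  38.3  93.1] phi -166.1 z [-0.0022 -0.0018 -1.    ] F [-1.4 -0.2 -2. ] M [ 0.03 -0.06 -0.06] g 0.173 q [ 20.8  41.  -42.  114.9  42.5  40.7  55.7]
(581.3, 39.9, 80, 194) xyz [-0.0045  0.0057  0.0523] a [-0.0016 -0.0033 -0.0023]
```

{"op": "apply_moves", "data": {
  "plan": [
    {"x":-0.003,"y":0.0055,"z":0,"ax":0,"ay":0,"az":0},
    {"x":-0.003,"y":0.0055,"z":0.02,"ax":0,"ay":0,"az":0},
    {"x":-0.003,"y":0.0055,"z":0.04,"ax":0,"ay":0,"az":0},
    {"x":-0.003,"y":0.0055,"z":0.06,"ax":0,"ay":0,"az":0},
    {"x":-0.003,"y":0.0055,"z":0.065,"ax":0,"ay":0,"az":0},
    {"x":-0.003,"y":0.0055,"z":0.065,"ax":0,"ay":0,"az":0},
    {"x":-0.003,"y":0.0055,"z":0.065,"ax":0,"ay":0,"az":0}
  ]
}}

```text
clock: 8.32
ee_pos: [580.9, 39.8, 76.8]
eef_rot: [[-0.971, -0.24, -0.002], [-0.24, 0.971, -0.002], [0.003, -0.001, -1.0]]
wrist_force: [0.6, -0.2, -1.3]
grip_width: 0.172
```

Run:
```python
from h import *
st(); im,d,c=snap('wrist'); s=arm.get_state(); whiteline(im,c,(308,240,334,350),s['ee_pos'][2]+32)
```

```text
8.32 [580.9  39.8  76.8] phi -166.1 z [-0.0022 -0.0018 -1.    ] F [ 0.6 -0.2 -1.3] M [ 0.01  0.01 -0.06] g 0.172 q [ 19.8  42.2 -40.7 115.3  44.   39.2  54.3]
line n 896 uv 320.5 293.5 ctr (581.8939819335938, 40.45686340332031) size (40.03139114379883, 3.700547218322754) ang 13.868584
```

No contact at z=76.8, and riding on the post would have stopped it at about 88, so the lugs are in the notches. I'll lower it gently onto the thread.

{"op": "apply_moves", "data": {
  "plan": [
    {"x":0,"y":0,"z":0.004,"ax":0,"ay":0,"az":0},
    {"x":0,"y":0,"z":0.008,"ax":0,"ay":0,"az":0},
    {"x":0,"y":0,"z":0.012,"ax":0,"ay":0,"az":0},
    {"x":0,"y":0,"z":0.012,"ax":0,"ay":0,"az":0}
  ]
}}

```text
clock: 8.88
ee_pos: [580.7, 39.7, 73.6]
eef_rot: [[-0.971, -0.24, -0.003], [-0.24, 0.971, -0.002], [0.003, -0.001, -1.0]]
wrist_force: [0.7, -0.3, -1.5]
grip_width: 0.174
```

Run:
```python
from h import *
st()
```

```text
8.88 [580.7  39.7  73.6] phi -166.1 z [-0.0027 -0.002  -1.    ] F [ 0.7 -0.3 -1.5] M [ 0.02 -0.01  0.02] g 0.174 q [ 19.6  42.4 -40.5 115.3  44.3  38.9  54.1]
```

{"op": "apply_moves", "data": {
  "plan": [
    {"x":0,"y":0,"z":0.004,"ax":0,"ay":0,"az":0},
    {"x":0,"y":0,"z":0.008,"ax":0,"ay":0,"az":0},
    {"x":0,"y":0,"z":0.008,"ax":0,"ay":0,"az":0}
  ]
}}

```text
clock: 9.25
ee_pos: [581.0, 39.8, 72.9]
eef_rot: [[-0.971, -0.24, -0.002], [-0.24, 0.971, -0.003], [0.003, -0.003, -1.0]]
wrist_force: [-2.2, -1.7, 7.2]
grip_width: 0.177
```

Run:
```python
from h import *
st()
```

```text
9.25 [581.   39.8  72.9] phi -166.09 z [-0.0019 -0.0031 -1.    ] F [-2.2 -1.7  7.2] M [-0.25  0.53 -0.  ] g 0.177 q [ 19.5  42.5 -40.4 115.3  44.4  38.9  53.9]
```

{"op": "apply_moves", "data": {
  "plan": [
    {"x":0,"y":0.0005,"z":0.004,"ax":0,"ay":0,"az":0.127},
    {"x":0,"y":0.001,"z":0.008,"ax":0,"ay":0,"az":0.255},
    {"x":0,"y":0.0015,"z":0.013,"ax":0,"ay":0,"az":0.382},
    {"x":0,"y":0.002,"z":0.0175,"ax":0,"ay":0,"az":0.51},
    {"x":0,"y":0.002,"z":0.0195,"ax":0,"ay":0,"az":0.573},
    {"x":0,"y":0.002,"z":0.0195,"ax":0,"ay":0,"az":0.573},
    {"x":0,"y":0.002,"z":0.0195,"ax":0,"ay":0,"az":0.573}
  ]
}}

```text
clock: 10.12
ee_pos: [582.5, 39.8, 69.0]
eef_rot: [[-0.978, 0.206, 0.001], [0.206, 0.978, -0.004], [-0.002, -0.003, -1.0]]
wrist_force: [-0.9, -1.6, 12.0]
grip_width: 0.174
```

Run:
```python
from h import *
st(); im,d,c=snap('wrist'); s=arm.get_state(); whiteline(im,c,(305,240,336,350),s['ee_pos'][2]+32)
```

```text
10.12 [582.5  39.8  69. ] phi 168.09 z [ 0.001  -0.0038 -1.    ] F [-0.9 -1.6 12. ] M [-0.51  0.48 -0.02] g 0.174 q [ 15.   40.9 -33.6 115.5  39.3  35.2  32.8]
line n 887 uv 320.5 293.9 ctr (583.54443359375, 40.343536376953125) size (3.7057950496673584, 39.76332092285156) ang -11.9639635
```

{"op": "apply_moves", "data": {
  "plan": [
    {"x":0.002,"y":0,"z":0.002,"ax":0,"ay":0,"az":0.06},
    {"x":0.004,"y":-0.001,"z":0.0045,"ax":0,"ay":0,"az":0.127},
    {"x":0.004,"y":-0.001,"z":0.0065,"ax":0,"ay":0,"az":0.19},
    {"x":0.004,"y":-0.001,"z":0.0065,"ax":0,"ay":0,"az":0.19}
  ]
}}

```text
clock: 10.68
ee_pos: [582.1, 40.0, 67.8]
eef_rot: [[-0.937, 0.35, 0.002], [0.35, 0.937, -0.003], [-0.004, -0.002, -1.0]]
wrist_force: [-1.7, -2.5, 14.4]
grip_width: 0.175
```

Run:
```python
from h import *
st(); im,d,c=snap('wrist'); s=arm.get_state(); whiteline(im,c,(305,240,336,350),s['ee_pos'][2]+32)
```

```text
10.68 [582.1  40.   67.8] phi 159.54 z [ 0.0025 -0.0034 -1.    ] F [-1.7 -2.5 14.4] M [-0.39  0.31  0.02] g 0.175 q [ 13.5  40.3 -31.2 115.7  37.3  34.   25.9]
line n 886 uv 320.5 293.8 ctr (583.1466064453125, 40.456764221191406) size (3.7076945304870605, 39.81911849975586) ang -20.499605
```

{"op": "apply_moves", "data": {
  "plan": [
    {"x":0.002,"y":-0.001,"z":0.002,"ax":0,"ay":0,"az":0.06},
    {"x":0.0035,"y":-0.001,"z":0.0045,"ax":0,"ay":0,"az":0.127},
    {"x":0.0035,"y":-0.001,"z":0.0065,"ax":0,"ay":0,"az":0.19},
    {"x":0.0035,"y":-0.001,"z":0.0085,"ax":0,"ay":0,"az":0.255},
    {"x":0.0035,"y":-0.001,"z":0.0085,"ax":0,"ay":0,"az":0.255}
  ]
}}

```text
clock: 11.35
ee_pos: [581.7, 40.0, 67.7]
eef_rot: [[-0.851, 0.526, 0.004], [0.526, 0.851, -0.005], [-0.006, -0.002, -1.0]]
wrist_force: [-3.7, -4.6, 29.7]
grip_width: 0.176
```

Run:
```python
from h import *
st(); im,d,c=snap('wrist'); s=arm.get_state(); whiteline(im,c,(305,240,336,350),s['ee_pos'][2]+32)
```

```text
11.35 [581.7  40.   67.7] phi 148.27 z [ 0.0041 -0.0054 -1.    ] F [-3.7 -4.6 29.7] M [-0.61  1.06  0.57] g 0.176 q [ 11.3  39.6 -28.1 115.9  34.7  32.6  17. ]
line n 896 uv 320.4 293.2 ctr (582.478515625, 40.38425064086914) size (3.845553398132324, 39.89515686035156) ang -31.414415
```

{"op": "apply_moves", "data": {
  "plan": [
    {"x":0.001,"y":0,"z":-0.004,"ax":0,"ay":0,"az":0},
    {"x":0.001,"y":0,"z":-0.004,"ax":0,"ay":0,"az":0.06},
    {"x":0.001,"y":0,"z":-0.004,"ax":0,"ay":0,"az":0.12},
    {"x":0.001,"y":0,"z":-0.004,"ax":0,"ay":0,"az":0.12}
  ]
}}

```text
clock: 11.9
ee_pos: [581.5, 39.8, 67.8]
eef_rot: [[-0.801, 0.598, 0.004], [0.598, 0.801, -0.006], [-0.007, -0.002, -1.0]]
wrist_force: [-1.1, -3.8, 21.7]
grip_width: 0.173
```

Run:
```python
from h import *
st(); im,d,c=snap('wrist'); s=arm.get_state(); whiteline(im,c,(305,240,336,350),s['ee_pos'][2]+32)
```

```text
11.9 [581.5  39.8  67.8] phi 143.26 z [ 0.0045 -0.0061 -1.    ] F [-1.1 -3.8 21.7] M [-0.73  0.69  1.54] g 0.173 q [ 10.4  39.3 -26.8 116.   33.4  32.1  13.2]
line n 875 uv 320.3 293.3 ctr (582.3549194335938, 40.19676208496094) size (3.905759334564209, 39.99342346191406) ang -35.448536
```

{"op": "apply_moves", "data": {
  "newtons": 115,
  "plan": [
    {"x":0.001,"y":0,"z":0.001,"ax":0,"ay":0,"az":0},
    {"x":0.001,"y":0,"z":0.001,"ax":0,"ay":0,"az":0.06},
    {"x":0.001,"y":0,"z":0.001,"ax":0,"ay":0,"az":0.12},
    {"x":0.001,"y":0,"z":0.001,"ax":0,"ay":0,"az":0.12}
  ]
}}

```text
clock: 12.45
ee_pos: [581.5, 39.7, 67.8]
eef_rot: [[-0.748, 0.664, 0.006], [0.664, 0.748, -0.008], [-0.01, -0.002, -1.0]]
wrist_force: [-1.4, -5.9, 23.8]
grip_width: 0.168
```

Run:
```python
from h import *
st(); im,d,c=snap('wrist'); s=arm.get_state(); whiteline(im,c,(305,240,336,350),s['ee_pos'][2]+32)
im,d,c=snap('scene'); cv2.imwrite('pics/s2.png',cv2.resize(im[200:270,270:370,::-1],None,fx=7,fy=7,interpolation=cv2.INTER_CUBIC))
```

```text
12.45 [581.5  39.7  67.8] phi 138.42 z [ 0.0056 -0.0082 -1.    ] F [-1.4 -5.9 23.8] M [-1.03  0.64  3.05] g 0.168 q [  9.4  39.  -25.4 116.1  32.2  31.6   9.4]
line n 873 uv 320.1 293.2 ctr (582.2216186523438, 40.144073486328125) size (3.891392230987549, 40.15538787841797) ang -38.309673
```

View pics/s2.png

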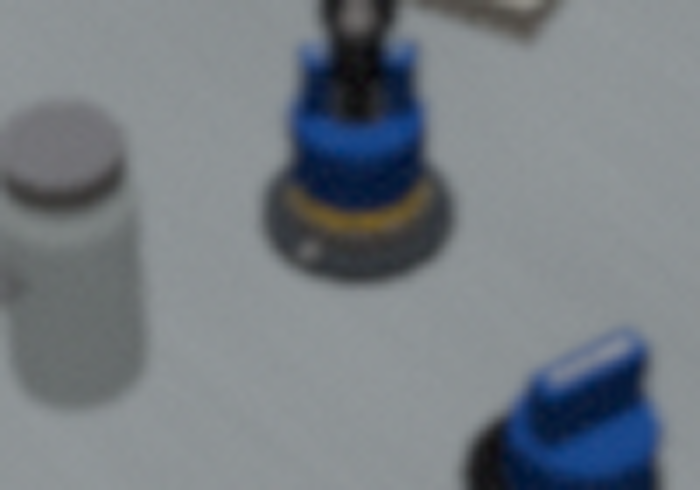

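The collar is still visible around the cap. Torque has reached 3 Nm and height has not changed since about 0.6 rad, so the cap looks bound part way. I'll unscrew it, then check the pin and collar to confirm.

{"op": "apply_moves", "data": {
  "plan": [
    {"x":0,"y":0,"z":-0.006,"ax":0,"ay":0,"az":-0.1},
    {"x":-0.001,"y":0.001,"z":-0.01,"ax":0,"ay":0,"az":-0.2},
    {"x":-0.002,"y":0.001,"z":-0.013,"ax":0,"ay":0,"az":-0.32},
    {"x":-0.002,"y":0.002,"z":-0.016,"ax":0,"ay":0,"az":-0.45},
    {"x":-0.003,"y":0.002,"z":-0.02,"ax":0,"ay":0,"az":-0.58},
    {"x":-0.003,"y":0.002,"z":-0.02,"ax":0,"ay":0,"az":-0.58}
  ]
}}

```text
clock: 13.3
ee_pos: [579.2, 40.4, 68.7]
eef_rot: [[-0.958, 0.287, -0.002], [0.287, 0.958, -0.001], [0.002, -0.002, -1.0]]
wrist_force: [0.3, -0.4, -1.3]
grip_width: 0.168
```

Run:
```python
from h import *
st(); im,d,c=snap('wrist'); s=arm.get_state(); whiteline(im,c,(300,240,340,350),s['ee_pos'][2]+32)
```

```text
13.3 [579.2  40.4  68.7] phi 163.32 z [-0.0025 -0.0013 -1.    ] F [ 0.3 -0.4 -1.3] M [-0.05 -0.04  0.04] g 0.168 q [ 14.4  40.5 -32.5 115.8  38.   34.6  29. ]
line n 887 uv 320.5 293.0 ctr (579.97314453125, 41.05419921875) size (3.6998085975646973, 39.60581970214844) ang -16.73514
```

{"op": "apply_moves", "data": {
  "plan": [
    {"x":-0.004,"y":0,"z":-0.003,"ax":0,"ay":0,"az":-0.1},
    {"x":-0.008,"y":0,"z":-0.007,"ax":0,"ay":0,"az":-0.22},
    {"x":-0.01,"y":0,"z":-0.011,"ax":0,"ay":0,"az":-0.36},
    {"x":-0.0115,"y":0,"z":-0.015,"ax":0,"ay":0,"az":-0.5},
    {"x":-0.0115,"y":0,"z":-0.019,"ax":0,"ay":0,"az":-0.62},
    {"x":-0.0115,"y":0,"z":-0.02,"ax":0,"ay":0,"az":-0.68},
    {"x":-0.0115,"y":0,"z":-0.02,"ax":0,"ay":0,"az":-0.68}
  ]
}}

```text
clock: 14.22
ee_pos: [581.9, 39.5, 73.6]
eef_rot: [[-0.971, -0.24, -0.003], [-0.24, 0.971, -0.002], [0.003, -0.001, -1.0]]
wrist_force: [0.5, -0.3, -1.6]
grip_width: 0.169
```

Run:
```python
from h import *
st(); im,d,c=snap('wrist'); s=arm.get_state(); whiteline(im,c,(300,240,340,350),s['ee_pos'][2]+32)
```

```text
14.22 [581.9  39.5  73.6] phi -166.1 z [-0.0027 -0.0019 -1.    ] F [ 0.5 -0.3 -1.6] M [ 0.   -0.04  0.04] g 0.169 q [ 19.8  42.5 -40.7 115.2  44.4  39.2  54. ]
line n 889 uv 320.5 293.0 ctr (582.66357421875, 40.11819076538086) size (39.537620544433594, 3.701247453689575) ang 13.842317
```

{"op": "apply_moves", "data": {
  "plan": [
    {"x":0.001,"y":0,"z":-0.02,"ax":0,"ay":0,"az":0},
    {"x":0.001,"y":0,"z":-0.05,"ax":0,"ay":0,"az":0},
    {"x":0.001,"y":0,"z":-0.1,"ax":0,"ay":0,"az":0},
    {"x":0,"y":0,"z":-0.25,"ax":0,"ay":0,"az":0},
    {"x":-0.24,"y":-0.07,"z":-0.45,"ax":0,"ay":0,"az":0},
    {"x":-0.24,"y":-0.07,"z":-0.5,"ax":0,"ay":0,"az":0},
    {"x":-0.24,"y":-0.07,"z":-0.5,"ax":0,"ay":0,"az":0},
    {"x":-0.24,"y":-0.07,"z":-0.5,"ax":0,"ay":0,"az":0}
  ]
}}

```text
clock: 15.28
ee_pos: [642.7, 37.0, 197.7]
eef_rot: [[-0.97, -0.242, -0.005], [-0.242, 0.97, -0.003], [0.006, -0.002, -1.0]]
wrist_force: [-0.6, -0.2, -2.4]
grip_width: 0.171
```

Run:
```python
from h import *
st(); im,d,c=snap('wrist','w5.png')
a=cv2.imread('pics/w3.png')[60:170,280:400]; b=im[60:170,280:400,::-1]
cv2.imwrite('pics/cmp.png',cv2.resize(np.hstack([a,b]),None,fx=3.3,fy=3.3,interpolation=cv2.INTER_CUBIC))
```

```text
15.28 [642.7  37.  197.7] phi -165.98 z [-0.0053 -0.0029 -1.    ] F [-0.6 -0.2 -2.4] M [0.02 0.04 0.  ] g 0.171 q [ 24.3  38.  -48.1 103.1  34.1  55.   65.6]
```

View pics/cmp.png

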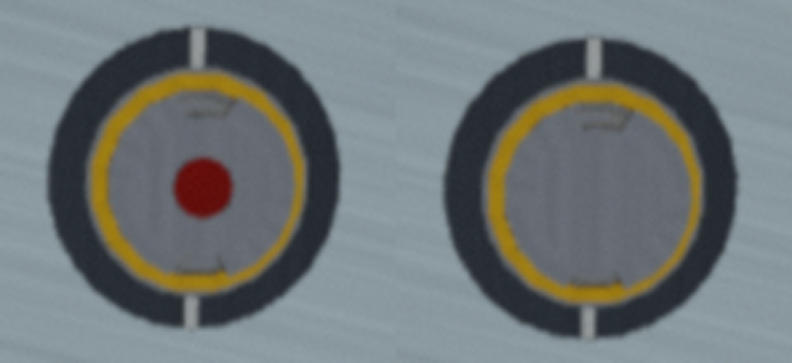

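The pin, red on the left before screwing, is now flush and hidden on the right. The collar still stands out. So the cap is defective and goes in the red tray.

Run:
```python
from h import *
go([(558,-110,200,184),(474.5,-245,200,174)])
```

```text
(558, -110, 200, 184) xyz [ 0.4702 -0.4882 -0.0075] a [-0.0026 -0.0084  0.2232]
(474.5, -245, 200, 174) xyz [ 0.3709 -0.5154  0.    ] a [0.     0.     0.2222]
```

{"op": "apply_moves", "data": {
  "plan": [
    {"x":0.47,"y":-0.488,"z":-0.007,"ax":-0.002,"ay":-0.006,"az":0.223},
    {"x":0.47,"y":-0.488,"z":-0.007,"ax":-0.002,"ay":-0.006,"az":0.223},
    {"x":0.47,"y":-0.488,"z":-0.007,"ax":-0.002,"ay":-0.006,"az":0.223},
    {"x":0.47,"y":-0.488,"z":-0.007,"ax":-0.002,"ay":-0.006,"az":0.223}
  ]
}}

```text
clock: 15.82
ee_pos: [555.5, -114.5, 198.5]
eef_rot: [[-0.998, -0.062, -0.005], [-0.062, 0.998, -0.003], [0.005, -0.002, -1.0]]
wrist_force: [-0.1, 0.6, -1.8]
grip_width: 0.167
```

{"op": "apply_moves", "data": {
  "plan": [
    {"x":0.371,"y":-0.515,"z":0,"ax":0,"ay":0,"az":0.222},
    {"x":0.371,"y":-0.515,"z":0,"ax":0,"ay":0,"az":0.222},
    {"x":0.371,"y":-0.515,"z":0,"ax":0,"ay":0,"az":0.222},
    {"x":0.371,"y":-0.515,"z":0,"ax":0,"ay":0,"az":0.222},
    {"x":0.371,"y":-0.515,"z":0,"ax":0,"ay":0,"az":0.222}
  ]
}}

```text
clock: 16.45
ee_pos: [477.0, -242.4, 200.4]
eef_rot: [[-0.995, 0.103, 0.002], [0.103, 0.995, 0.002], [-0.002, 0.002, -1.0]]
wrist_force: [-0.2, -0.2, -1.6]
grip_width: 0.169
```

Run:
```python
from h import *
st(); go([(474.5,-245,60,174)])
```

```text
16.45 [ 477.  -242.4  200.4] phi 174.09 z [ 0.0023  0.002  -1.    ] F [-0.2 -0.2 -1.6] M [ 0.08 -0.03  0.01] g 0.169 q [ 56.4  29.  -46.4 116.9  29.1  45.9  76.9]
(474.5, -245, 60, 174) xyz [ 0.0101 -0.0124  0.5617] a [0.0028 0.0026 0.002 ]
```

{"op": "apply_moves", "data": {
  "plan": [
    {"x":0.01,"y":-0.012,"z":0.24,"ax":0,"ay":0,"az":0},
    {"x":0.01,"y":-0.012,"z":0.45,"ax":0,"ay":0,"az":0},
    {"x":0.01,"y":-0.012,"z":0.562,"ax":0,"ay":0,"az":0},
    {"x":0.01,"y":-0.012,"z":0.562,"ax":0,"ay":0,"az":0}
  ]
}}

```text
clock: 16.95
ee_pos: [473.9, -244.0, 58.5]
eef_rot: [[-0.995, 0.101, -0.001], [0.101, 0.995, 0.003], [0.002, 0.003, -1.0]]
wrist_force: [-0.3, -0.1, -0.9]
grip_width: 0.172
```

Run:
```python
from h import *
st()
```

```text
16.95 [ 473.9 -244.    58.5] phi 174.21 z [-0.0013  0.0034 -1.    ] F [-0.3 -0.1 -0.9] M [ 0.04 -0.01 -0.04] g 0.172 q [ 47.1  39.8 -34.3 122.   43.8  31.1  64.2]
```

{"op": "apply_moves", "data": {
  "plan": [
    {"x":0,"y":0,"z":0.03,"ax":0,"ay":0,"az":0},
    {"x":0,"y":0,"z":0.048,"ax":0,"ay":0,"az":0},
    {"x":0,"y":0,"z":0.058,"ax":0,"ay":0,"az":0},
    {"x":0,"y":0,"z":0.058,"ax":0,"ay":0,"az":0}
  ]
}}

```text
clock: 17.45
ee_pos: [474.2, -247.2, 46.0]
eef_rot: [[-0.994, 0.105, 0.002], [0.105, 0.994, -0.0], [-0.002, 0.0, -1.0]]
wrist_force: [-0.1, -0.2, -1.7]
grip_width: 0.172
```

Run:
```python
from h import *
st()
```

```text
17.45 [ 474.2 -247.2   46. ] phi 173.95 z [ 0.0024 -0.     -1.    ] F [-0.1 -0.2 -1.7] M [0.01 0.   0.01] g 0.172 q [ 46.2  40.8 -32.7 122.2  45.6  29.5  62.7]
```

{"op": "apply_moves", "data": {
  "plan": [
    {"x":0,"y":0,"z":0.005,"ax":0,"ay":0,"az":0},
    {"x":0,"y":0,"z":0.009,"ax":0,"ay":0,"az":0},
    {"x":0,"y":0,"z":0.012,"ax":0,"ay":0,"az":0},
    {"x":0,"y":0,"z":0.012,"ax":0,"ay":0,"az":0}
  ]
}}

```text
clock: 17.95
ee_pos: [474.6, -247.4, 44.9]
eef_rot: [[-0.994, 0.105, 0.003], [0.105, 0.994, -0.002], [-0.003, -0.002, -1.0]]
wrist_force: [-2.7, 0.0, 17.8]
grip_width: 0.167
```

Run:
```python
from h import *
st()
```

```text
17.95 [ 474.6 -247.4   44.9] phi 173.94 z [ 0.0025 -0.0023 -1.    ] F [-2.7  0.  17.8] M [0.39 0.99 0.  ] g 0.167 q [ 46.   40.8 -32.5 122.3  45.8  29.4  62.4]
```

{"op": "apply_moves", "data": {
  "plan": [
    {"x":0,"y":0,"z":-0.007,"ax":0,"ay":0,"az":0},
    {"x":0,"y":0,"z":-0.007,"ax":0,"ay":0,"az":0}
  ]
}}

```text
clock: 18.2
ee_pos: [474.5, -247.2, 44.9]
eef_rot: [[-0.994, 0.105, 0.003], [0.105, 0.994, -0.0], [-0.003, 0.0, -1.0]]
wrist_force: [-1.4, -0.4, 6.6]
grip_width: 0.171
```

{"op": "apply_moves", "data": {
  "claw": -1,
  "plan": [
    {"x":0,"y":0,"z":0,"ax":0,"ay":0,"az":0},
    {"x":0,"y":0,"z":0,"ax":0,"ay":0,"az":0},
    {"x":0,"y":0,"z":0,"ax":0,"ay":0,"az":0},
    {"x":0,"y":0,"z":0,"ax":0,"ay":0,"az":0},
    {"x":0,"y":0,"z":0,"ax":0,"ay":0,"az":0},
    {"x":0,"y":0,"z":0,"ax":0,"ay":0,"az":0}
  ]
}}

```text
clock: 18.95
ee_pos: [474.1, -246.9, 44.4]
eef_rot: [[-0.994, 0.105, 0.002], [0.105, 0.994, 0.0], [-0.002, 0.001, -1.0]]
wrist_force: [0.0, 0.1, -0.9]
grip_width: 1.003
```

{"op": "apply_moves", "data": {
  "plan": [
    {"x":0,"y":0,"z":-0.1,"ax":0,"ay":0,"az":0},
    {"x":0,"y":0,"z":-0.3,"ax":0,"ay":0,"az":0},
    {"x":0,"y":0,"z":-0.7,"ax":0,"ay":0,"az":0},
    {"x":0,"y":0,"z":-0.7,"ax":0,"ay":0,"az":0},
    {"x":0,"y":0,"z":-0.7,"ax":0,"ay":0,"az":0}
  ]
}}

```text
clock: 19.58
ee_pos: [475.8, -247.6, 222.5]
eef_rot: [[-0.994, 0.106, 0.008], [0.105, 0.994, -0.003], [-0.008, -0.002, -1.0]]
wrist_force: [0.3, 0.0, -0.1]
grip_width: 0.998
```

Run:
```python
from h import *
st(); im,d,c=snap('wrist'); a=im[:,:,::-1]
im,d,c=snap('scene'); b=cv2.resize(im[120:290,170:442,::-1],(640,400))
cv2.imwrite('pics/fin.png',cv2.resize(np.vstack([a,b]),(480,600)))
```

```text
19.57 [ 475.8 -247.6  222.5] phi 173.94 z [ 0.0079 -0.0029 -1.    ] F [ 0.3  0.  -0.1] M [ 0.01  0.08 -0.05] g 0.998 q [ 58.4  27.5 -48.1 115.8  27.6  47.9  78.6]
```

View pics/fin.png

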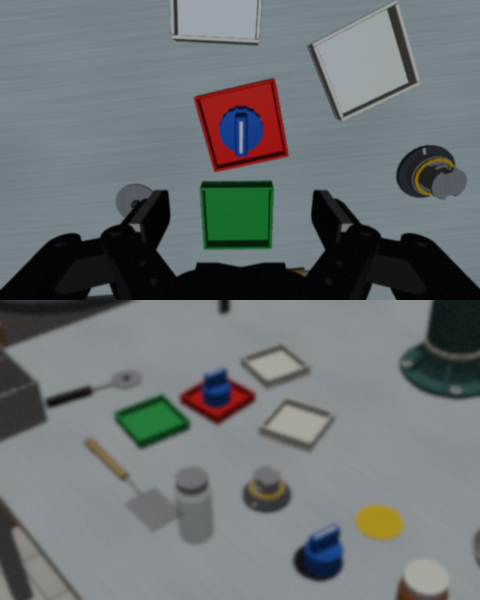

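The cap stands upright near the centre of the red tray, at about (241,130) in the wrist half of the picture. The spare cap and the other objects in view are where they were.

```bash
python3 -c "
from workcell import arm
print(arm.finish_job())"
```

```text
the job is handed in; nothing more can be done
None
```

The cap from the yellow mat is defective. It bound part way on the gauge, so I unscrewed it and stood it upright in the red tray, then handed the job in at about 19.6 s.

- **Screwing:** The cap stopped descending at about 0.6 to 0.7 rad, some 5 to 6 mm below the entry. Turning on to about 0.9 rad raised the torque to 3 Nm with no further drop.
- **Tell-tales:** After I unscrewed it, the red pin was pushed in flush and the yellow collar still stood out. Both show it did not go home.
- **Last checks:** The final pictures show the cap upright near the centre of the red tray and the gripper clear of it. The spare cap and the other things in view look unmoved.
- **Disagreement:** The final turn of about 0.9 rad is above the stated 0.5 to 0.8 rad for binding. I put this down to give at the stop, since the fingers also twisted about 3° on the bar and sprang back.

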